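# Clear the shaft keys and hold the sagging-bolt gate ajar

### The job

Two loose steel shaft keys lie in the way of the yellow guard gate: lay each one flat in the tray that already holds keys of its own length, in the same direction as those. Then take the red handle of the sagging barrel bolt, lift it so that the brass collar clears the bent lip of the keeper while you draw the bolt all the way out of the keeper, and swing the gate open towards the robot to about 30 degrees. The gate springs shut by itself, so finish while still gripping the handle and holding the gate still there; leave the tin, the jar and the spanner where they are.

Things in the scene. Friction and masses are not known exactly. Their poses are not given: they have to be found in the camera images.
- guard: Yellow bench guard, fixed; place and yaw vary. Origin on the bench under the middle of the shut gate; +x through the gate, away from the robot; +y along the shut gate, hinge to keeper. Hinge line at y = -140 mm, gate's free end +140, keeper post y = 155 to 207. Hinge post 150 mm tall. Gate: 14 mm thick yellow frame, 12 to 120 mm above the bench. Behind it side fences 110 mm high and a blue vice.
- gate (a joint): Gate angle, rad: 0 shut, grows as it swings open towards the robot (counter-clockwise from above), at most 1.2. A spring shuts it: about 0.4 N m at 0, 0.9 N m at 0.5 rad. While the bolt's collar or tip is in the keeper the gate cannot open (a few mm of play).
- barrel (a joint): Lift of the sagging barrel bolt, rad: 0 hanging by its weight (nose 0.05 rad below level) to 0.11 fully lifted. It pivots up and down about its one remaining screw, on the gate's top rail, 100 mm from the hinge line, 145 mm above the bench. It falls back when not held up (about 3 N at the handle).
- bolt (a joint): Draw of the bolt, m: 0 fully shot, grows as it slides along its length towards the hinge, at most 0.060; friction 1.5 N, stays where left. Starts at 0 to 0.008. Hanging, the collar catches on the lip at 0.012. Lifting the collar 10 mm or more (0.05 rad; 7 mm at the handle) lets it pass; collar is over the lip from 0.012 to 0.026; the tip leaves the keeper at 0.037.
- bolt_handle (a point): Grip point on the axis of the bolt's red handle, an upright round post 16 mm in diameter, 62 mm tall above the bolt's axis, with a 24 mm cap 7 mm thick. The point is 42 mm above the bolt's axis, 20 mm below the cap, about 180 mm above the bench, 140 mm from the barrel's pivot when fully shot. +y along the bolt to its tip, z up the post. Free space on both sides across the gate.
- bolt_collar (a point): Centre of the brass collar (34 mm diameter, 10 mm long) near the tip of the 12 mm steel bolt, 220 mm from the pivot, 80 mm beyond the handle; the bolt's tip is 15 mm farther.
- keeper_lip (a point): Middle of the top edge of the keeper's bent-up lip (4 mm thick, 42 mm wide, top 127 mm above the bench), on the side of the keeper nearest the gate. Behind it the keeper is open at the top, with two upright cheeks 42 mm apart, their tops 160 mm above the bench.
- gate_hinge (a point): Point on the gate's vertical hinge line, 120 mm above the bench. Axes turn with the gate: +y from the hinge to the free stile.
- gate_stile (a point): Middle of the gate's free stile at its top edge, 269 mm from the hinge line.
- key_long_mid (a point): Centre of the loose LONG steel key: 80 x 16 x 16 mm bar with rounded ends, lying on the bench, about 150 g. x along its length, z up.
- key_short_mid (a point): Centre of the loose SHORT steel key: 50 x 16 x 16 mm, else the same, about 95 g. x along its length, z up.
- tray_long: Shallow green tray fixed to the bench, 120 (x) x 140 (y) mm outside, walls 4 mm thick and 14 mm high, floor 4 mm; two fixed LONG keys lie in it along x at y = +28 and +54 mm. Origin under its centre, on the bench. The two trays change places.
- tray_long_bay (a point): Middle of the free part of the long keys' tray, on its floor (4 mm above the bench), 24 mm to -y of the tray's centre; free over 112 (x) x 86 (y) mm. Axes as the tray.
- tray_short: The same tray with two fixed SHORT keys in it at y = +28 and +54 mm.
- tray_short_bay (a point): Middle of the free part of the short keys' tray, as for the other.
- grease_tin: Bystander: tin with a red label, 68 mm diameter, 90 mm tall. Origin under its centre.
- oil_jar: Bystander: amber jar, 60 mm diameter, 100 mm tall. Origin under its centre.
- spanner: Bystander: spanner 150 mm long, lying on the bench in front of the hinge post. Origin under its middle, x along it.

How it is judged:
By the outcome, as a careful person would: the job done as asked, in the order asked, and still so for the second after the job is handed in, while the arm keeps its last pose, push and grip.
It also fails if it takes over 67 s, if anything falls off the work surface, if the arm or the gripper's body presses on something with over 40 N, if the wrist force passes 120 N, or if a joint passes its speed limit or range.

### The arm

A 6-joint arm with a two-finger parallel gripper is mounted at the origin on the work surface. World frame = base frame: x ahead of the robot, y to its left, z up, the work surface at z = 0. Lengths are in m, angles in rad, forces in N, time in s.
With the tool pointing down it reaches from about 0.375 to 0.9 m from the base axis. Payload 3.1 kg.
Tool frame: the origin (TCP) lies between the finger pads; the fingertips stand 8 mm ahead of it and the grasp point (between the pads) lies 11 mm behind it; z points along the fingers, y is the line along which they close (so a half turn about z gives the same grasp; the last joint's range is limited). The gripper opens to 87 mm and grips with 3 to 60 N. Pads are 19 mm wide; open, the fingers measure 117 mm over their backs; the gripper's body (75 mm by 190 mm) begins 51 mm behind the grasp point.
Start: joints at [-1.438, 0.527, 1.433, -0, 1.181, -0.178], TCP at [0.192, -0.595, 0.231] pointing down, gripper open.
Joint ranges: [-3.08, 3.08], [-0.75, 2.2], [0.22, 2.44], [-1.43, 4.57], [0, 2.65], [-2.85, 2.85]. Speed limits (rad/s): [2.79, 2.79, 3.14, 3.14, 3.14, 3.14].

### API

Orientations are given as a unit quaternion [x, y, z, w].
In Python, from rig import robot, vision, job gives the robot as it stands.
- The arm moves only by the shell command python3 -m handwheel 'ROWS' [OPENING] [FORCE]. ROWS is JSON, a list of rows, each a list of 4 numbers: the shift along the tool's x, y, z as a fraction of full scale, then the turn about the tool's z as a fraction of full scale. A call has 1 to 20 rows; each row is the pose to reach, as a shift and turn from the pose commanded when the call began, along the tool's axes at that moment, turning the shorter way round; what a row does not reach only later rows make up. Full scale, the value 1, is 300 mm for a shift and 2 pi rad for a turn. A row lasts 1/12 s, in which the tool goes at most 41.7 mm and 7.16 degrees, less where a joint would pass 70% of its speed; a pose out of reach is approached as far as the arm can. A call with a number of a shift or a turn outside -1 to 1 is refused whole. A call with a gripper value outside its range is refused whole. OPENING is the opening in per cent of the stroke, from 0 (shut) to 100 (fully open), set as the call begins (- or left out, the last holds). The fingers move at their own pace and stop on an object; FORCE is the grip in N (left out, the last holds). Time passes only in rows, so rows that repeat a pose let the fingers close. It gives the time, the measured TCP pose, the force, the opening and the grip force at its end, in the units of the state.
- robot.get_obs(): the state, without advancing time (a new reading comes with each control period).
- vision.camera(name): name is "scene" or "top"; returns a dict with "frame" (480x640x3 uint8, red, green, blue), "K" (3x3 intrinsics, pixels), "cam_to_world" (4x4, takes a point from camera to world coordinates). Camera axes: x right, y down, z forward; pixel columns grow to the right and rows downward; lengths in m; the calibration is good to about 2 mm. A picture is of the moment at which its call begins. There is no depth.
- job.hand_in(): hands the job in; it is judged then, once.
Trained networks look in the newest picture that a camera, given by its name, has taken for a name from the list of things; names that differ only in an ending like _2 or _b are one class to them, and where a whole thing is asked for, a point or a joint stands for the part that bears it (a point fixed in the world has none). Each returns a list of dicts, best first, with "conf" (0 to 1); they miss things now and then, are a little off and sometimes report something else, mostly with a low value. They report only what shows in the picture. A call takes as long as a camera call.
- vision.look_for(camera, label): "point" ([row, column] in pixels, amid what is visible of it).
- vision.outline_of(camera, label): "mask" (480x640 bool, what is visible of it) and "point" ([row, column] in pixels, amid what is visible of it).
The state is a dict: "time": time; "q": joint angles; "joint_velocities": joint speeds; "joint_torque": joint torques, N m; "position": TCP position; "tool_rot": TCP orientation; "ft_force": force on the tool from outside, world axes, zero at the start; "moment": the same for the moment, N m; "grip_width": finger opening in m; "grip_force": force on a finger pad.
Only numpy, scipy, OpenCV 4.12 (cv2) and the standard library are available. Lean on these libraries where they do the work, as an engineer would, in place of code of your own. Each camera call takes 0.05 s, during which the arm holds its last target. There are 200 camera calls.

## Working session

There is one attempt and no reset: what is moved stays moved. The work goes in short steps, Python scripts to look and compute and a shell command to move; the robot and the scene stay as the last step left them, time stands still between calls to the robot, and variables do not carry over. Pictures are saved under pics/ and viewed, at most 10 in all, crops included, and the job is handed in when it is done.

```bash
mkdir -p pics
cat > h.py <<'E'
import numpy as np, cv2
from rig import robot, vision, job
from scipy.spatial.transform import Rotation as R
def snap(c,name=None):
    d=vision.camera(c)
    if name: cv2.imwrite('pics/'+name,cv2.cvtColor(d['frame'],cv2.COLOR_RGB2BGR))
    return d
def ray(d,p):
    r,c=p; v=np.linalg.inv(d['K'])@[c,r,1]; T=np.array(d['cam_to_world'])
    return T[:3,3],T[:3,:3]@v
def atz(d,p,z):
    o,v=ray(d,p); return o+v*(z-o[2])/v[2]
def proj(d,P):
    T=np.linalg.inv(d['cam_to_world']); q=T[:3,:3]@np.array(P)+T[:3,3]; q=d['K']@q; return q[1]/q[2],q[0]/q[2]
def tri(a,pa,b,pb):
    o1,v1=ray(a,pa);o2,v2=ray(b,pb)
    s=np.linalg.lstsq(np.c_[v1,-v2],o2-o1,rcond=None)[0]
    x,y=o1+s[0]*v1,o2+s[1]*v2; return (x+y)/2,np.linalg.norm(x-y)
def tool(P,yaw=None):
    o=robot.get_obs(); r=R.from_quat(o['tool_rot']); return r.inv().apply(np.array(P)-o['position'])
E
python3 - <<'E'
from h import *
np.set_printoptions(precision=4,suppress=True)
D={c:snap(c,c+'0.png') for c in('scene','top')}
for c in D:
    print(c,D[c]['cam_to_world'][:3,3],D[c]['cam_to_world'][:3,2])
    for l in 'bolt_handle bolt_collar keeper_lip gate_hinge gate_stile key_long_mid key_short_mid tray_long tray_short tray_long_bay tray_short_bay grease_tin oil_jar spanner'.split():
        print(l,[(np.round(x['point'],1),round(x['conf'],2),atz(D[c],x['point'],.008)[:2]) for x in vision.look_for(c,l)[:3]])
o=robot.get_obs();print(o['position'],R.from_quat(o['tool_rot']).as_matrix())
E
```

```text
scene [1.4855 0.2961 1.0958] [-0.6844 -0.1954 -0.7024]
bolt_handle [(array([255.6, 358.8]), 0.86, array([0.4751, 0.1117]))]
bolt_collar [(array([257.4, 355. ]), 0.9, array([0.4844, 0.1039]))]
keeper_lip [(array([276.1, 389.7]), 0.81, array([0.52  , 0.2035]))]
gate_hinge [(array([264.4, 323.4]), 0.94, array([0.533 , 0.0326]))]
gate_stile [(array([262.9, 321.9]), 0.72, array([0.5292, 0.0274]))]
key_long_mid [(array([263.2, 376. ]), 0.54, array([0.4876, 0.1606])), (array([261. , 318.7]), 0.17, array([0.5254, 0.0176]))]
key_short_mid []
tray_long [(array([264. , 421.8]), 0.69, array([0.4541, 0.274 ])), (array([265. , 321.4]), 0.54, array([0.5366, 0.0283])), (array([259.7, 355.2]), 0.2, array([0.4921, 0.1064]))]
tray_short [(array([215.2, 220.6]), 0.83, array([ 0.4434, -0.2935]))]
tray_long_bay [(array([265. , 422.8]), 0.92, array([0.4568, 0.2771])), (array([214.6, 219.1]), 0.24, array([ 0.4424, -0.2985]))]
tray_short_bay [(array([212.2, 221.9]), 0.6, array([ 0.4309, -0.2951])), (array([265.5, 422.1]), 0.44, array([0.4591, 0.2757]))]
grease_tin [(array([257.6, 173.3]), 0.78, array([ 0.628
[... 1130 characters left out ...]
ay([ 0.4268, -0.2922])), (array([278.6, 199.3]), 0.71, array([0.4515, 0.2737]))]
tray_long_bay [(array([266.2, 251.3]), 0.41, array([0.4931, 0.1632]))]
tray_short_bay [(array([318.9, 455.5]), 0.8, array([ 0.432 , -0.2945])), (array([209.2, 310.4]), 0.66, array([0.6413, 0.0481]))]
grease_tin [(array([220.4, 475.5]), 0.8, array([ 0.6601, -0.3298]))]
oil_jar [(array([175.6, 164. ]), 0.72, array([0.682 , 0.3998]))]
spanner [(array([319.6, 457.1]), 0.6, array([ 0.4309, -0.2981])), (array([312.7, 383.6]), 0.57, array([ 0.4264, -0.1387])), (array([199.4, 228.3]), 0.56, array([0.642, 0.24 ]))]
[ 0.1918 -0.5948  0.2305] [[ 0.9518  0.3068 -0.    ]
 [ 0.3068 -0.9518  0.    ]
 [ 0.     -0.     -1.    ]]
```

```bash
python3 -c "
import cv2
a=cv2.imread('pics/top0.png')[140:380,140:500];cv2.imwrite('pics/topc.png',cv2.resize(a,None,fx=2.2,fy=2.2,interpolation=cv2.INTER_CUBIC))
a=cv2.imread('pics/scene0.png')[150:350,180:480];cv2.imwrite('pics/scenec.png',cv2.resize(a,None,fx=2.6,fy=2.6,interpolation=cv2.INTER_CUBIC))"
```

```text
(no output)
```

View pics/topc.png

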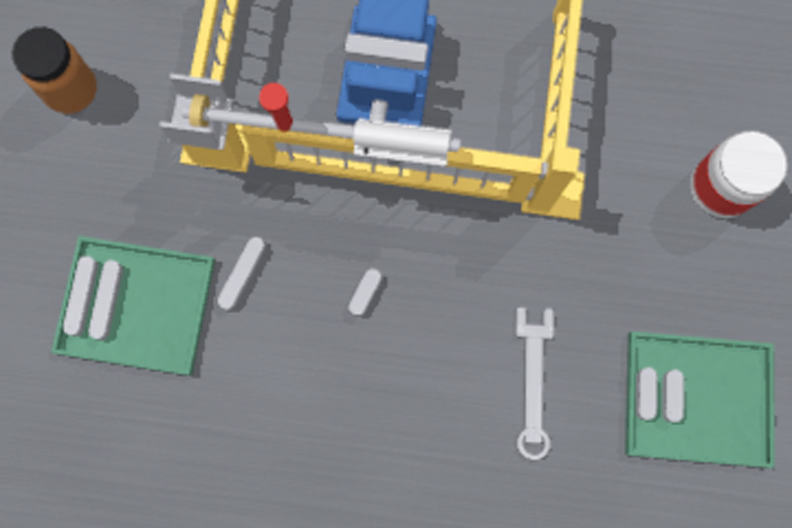

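View pics/scenec.png

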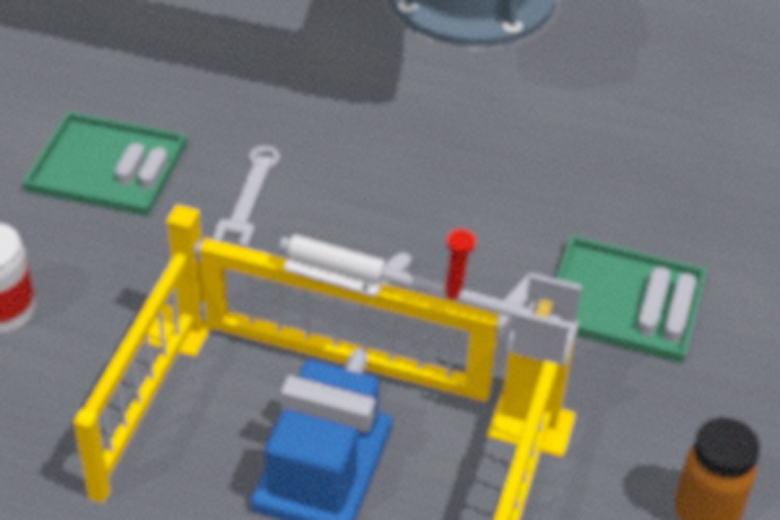

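Top crop: the long key is at about (row 273, col 241), the short key at (292, 365), the long tray on the left, the short tray on the right. The red cap is at (95, 273), the collar at (110, 198) in the keeper, and the gate is seen from behind in the scene view. The networks' hinge and collar labels are unreliable there, so I'll measure with colour and my own pixel readings.

```bash
cat > m.py <<'E'
from h import *
np.set_printoptions(precision=4,suppress=True)
D={c:snap(c) for c in('scene','top')}
t=D['top'];s=D['scene']
def wrect(mask,z,lab):
    cs,_=cv2.findContours(mask.astype(np.uint8),0,1)
    for c in cs:
        if cv2.contourArea(c)<60: continue
        P=np.array([atz(t,(p[0][1],p[0][0]),z)[:2] for p in cv2.convexHull(c)])
        r=cv2.minAreaRect((P*1000).astype(np.float32))
        b=cv2.boxPoints(r); e=[b[1]-b[0],b[2]-b[1]]; e=max(e,key=np.linalg.norm)
        print(lab,np.array(r[0]),np.array(r[1]),'long dir deg',np.degrees(np.arctan2(e[1],e[0]))%180)
hsv=cv2.cvtColor(t['frame'],cv2.COLOR_RGB2HSV)
g=cv2.inRange(hsv,(60,70,40),(95,255,255))
wrect(g>0,.012,'green')
gr=(hsv[...,1]<40)&(hsv[...,2]>150); gr[:245]=0
wrect(gr,.014,'grey')
T=lambda x,y:(140+y/2.2,140+x/2.2); S=lambda x,y:(150+y/2.6,180+x/2.6)
for n,a,b in [('cap',(273,95),(461,240)),('collar',(198,110),(545,305)),('barrelrear',(457,144),(287,243)),('hingepost',(566,163),(184,213)),]:
    print(n,*tri(t,T(*a),s,S(*b)))
E
python3 m.py
```

```text
green [ 428.2115 -298.8672] [119.9954 142.5741] long dir deg 92.15513
green [452.463  270.1249] [142.0398 119.8911] long dir deg 87.87483
grey [114.0372  -9.9696] [30.8883 36.0821] long dir deg 166.88087
grey [ 427.8805 -272.4341] [49.5015 17.1179] long dir deg 2.751214
grey [ 426.8633 -246.6187] [49.4975 17.2365] long dir deg 3.1095073
grey [ 424.8267 -136.2628] [147.5818  35.1789] long dir deg 4.5162854
grey [494.0734  41.4993] [16.9054 50.8685] long dir deg 160.64526
grey [454.5214 300.7409] [16.8184 79.5103] long dir deg 177.98558
grey [455.1167 326.8972] [16.9234 81.4144] long dir deg 177.83672
grey [497.9638 168.4049] [17.6419 79.5668] long dir deg 160.56041
cap [0.6198 0.1322 0.2043] 0.00012802984934129404
collar [0.6181 0.2083 0.1466] 0.0029227378739938394
barrelrear [ 0.6143 -0.0279  0.1455] 0.0038172521658850138
hingepost [ 0.6081 -0.1275  0.1471] 0.0012338861118978137
```

```bash
cat > to.py <<'E'
import sys
from h import *
# to.py x y z yawdeg : shift/turn in row units from the measured pose
o=robot.get_obs();x,y,z,w=map(float,sys.argv[1:5]);r=R.from_quat(o['tool_rot']);m=r.as_matrix()
yaw=np.degrees(np.arctan2(m[1,0],m[0,0]));d=r.inv().apply(np.array([x,y,z])-o['position'])/.3
print('rows',np.round(d,4),'turn',round(((yaw-w+90)%180-90)/360,4),'yaw',round(yaw,2),'t',o['time'],'zaxis',m[:,2].round(3),'q6',round(o['q'][5],2))
E
python3 -m handwheel '[[0.805,-0.855,0,0.1035],[0.805,-0.855,0,0.1035],[0.805,-0.855,0,0.1035],[0.805,-0.855,0,0.1035],[0.805,-0.855,0,0.1035],[0.805,-0.855,0,0.1035],[0.805,-0.855,0,0.1035],[0.805,-0.855,0,0.1035],[0.805,-0.855,0,0.1035],[0.805,-0.855,0,0.1035],[0.805,-0.855,0,0.1035]]' 50 20; python3 to.py .494 .0415 .231 -19.4
```

```text
time: 2.52
position: [0.3434, -0.2761, 0.2309]
tool_rot: [0.986, -0.167, 0.0, 0.001]
ft_force: [0.7, 0.1, 1.6]
grip_width: 0.0437
grip_force: 0.0
rows [ 0.1252 -1.165  -0.0014] turn 0.0005 yaw -19.23 t 2.5167 zaxis [ 0.    -0.001 -1.   ] q6 0.98
```

```bash
python3 -m handwheel '[[0.125,-1,0.2,0],[0.125,-1,0.2,0],[0.125,-1,0.2,0],[0.125,-1,0.2,0],[0.125,-1,0.2,0],[0.125,-1,0.2,0],[0.125,-1,0.2,0],[0.125,-1,0.2,0],[0.125,-1,0.2,0]]' 50 20; python3 to.py .494 .0415 .011 -19.4
```

```text
time: 3.27
position: [0.4801, -0.0048, 0.1698]
tool_rot: [0.986, -0.167, 0.0, -0.0]
ft_force: [-0.1, 0.4, -1.1]
grip_width: 0.0438
grip_force: 0.0
rows [-0.0074 -0.1608  0.5294] turn 0.0005 yaw -19.22 t 3.2667 zaxis [ 0.001  0.    -1.   ] q6 1.66
```

```bash
python3 -m handwheel '[[-0.007,-0.161,0.1,0],[-0.007,-0.161,0.25,0],[-0.007,-0.161,0.35,0],[-0.007,-0.161,0.45,0],[-0.007,-0.161,0.53,0],[-0.007,-0.161,0.53,0],[-0.007,-0.161,0.53,0],[-0.007,-0.161,0.53,0]]' 50 20; python3 -m handwheel '[[0,0,0,0],[0,0,0,0],[0,0,0,0],[0,0,0,0],[0,0,0,0],[0,0,0,0]]' 0 25;  python3 to.py .429 -.323 .1 2.6
```

```text
time: 3.93
position: [0.4929, 0.038, 0.0114]
tool_rot: [0.986, -0.17, 0.0, 0.0]
ft_force: [0.3, -0.1, 0.0]
grip_width: 0.0439
grip_force: 0.0
time: 4.43
position: [0.4921, 0.0402, 0.0118]
tool_rot: [0.986, -0.168, 0.0, 0.0]
ft_force: [0.1, -0.9, 0.9]
grip_width: 0.016
grip_force: 25.0
rows [ 0.2035  1.2118 -0.2941] turn -0.061 yaw -19.38 t 4.4333 zaxis [ 0. -0. -1.] q6 1.76
```

```bash
python3 -m handwheel '[[0,0,-0.12,0],[0,0,-0.25,0],[0.17,1,-0.295,-0.061],[0.17,1,-0.295,-0.061],[0.17,1,-0.295,-0.061],[0.17,1,-0.295,-0.061],[0.17,1,-0.295,-0.061],[0.17,1,-0.295,-0.061],[0.17,1,-0.295,-0.061],[0.17,1,-0.295,-0.061],[0.17,1,-0.295,-0.061]]' 0 25;  python3 to.py .429 -.323 .016 2.6
```

```text
time: 5.35
position: [0.4414, -0.2669, 0.1007]
tool_rot: [1.0, 0.02, 0.002, 0.003]
ft_force: [1.1, -0.4, -1.8]
grip_width: 0.0156
grip_force: 25.0
rows [-0.0497  0.1834  0.2831] turn -0.001 yaw 2.25 t 5.35 zaxis [ 0.004 -0.006 -1.   ] q6 0.77
```

```bash
python3 -m handwheel '[[-0.05,0.183,0,-0.001],[-0.05,0.183,0,-0.001],[-0.05,0.183,0.1,-0.001],[-0.05,0.183,0.18,-0.001],[-0.05,0.183,0.21,-0.001],[-0.05,0.183,0.21,-0.001]]' 0 25;  python3 to.py .429 -.323 .0155 2.6
```

```text
time: 5.85
position: [0.4266, -0.3132, 0.0349]
tool_rot: [1.0, 0.026, -0.002, -0.002]
ft_force: [1.3, 0.6, -1.4]
grip_width: 0.0156
grip_force: 25.0
rows [0.0067 0.0332 0.0645] turn 0.0009 yaw 2.93 t 5.85 zaxis [-0.004  0.005 -1.   ] q6 0.67
```

```bash
python3 -m handwheel '[[0.005,0.02,0,0],[0.005,0.02,0,0],[0.005,0.02,0.03,0],[0.005,0.02,0.055,0],[0.005,0.02,0.063,0],[0.005,0.02,0.063,0],[0.005,0.02,0.063,0]]' 0 25;  python3 to.py .429 -.323 .0155 2.6
```

```text
time: 6.43
position: [0.4296, -0.3209, 0.0179]
tool_rot: [1.0, 0.026, -0.0, -0.0]
ft_force: [0.4, -0.4, -0.1]
grip_width: 0.0159
grip_force: 25.0
rows [-0.0022  0.0069  0.0082] turn 0.0009 yaw 2.93 t 6.4333 zaxis [-0.     0.001 -1.   ] q6 0.67
```

```bash
python3 -m handwheel '[[0,0,0.004,0.0],[0,0,0.0075,0],[0,0,0.0075,0],[0,0,0.0075,0]]' 0 25; python3 -m handwheel '[[0,0,0,0],[0,0,0,0],[0,0,0,0],[0,0,-0.05,0],[0,0,-0.15,0],[0,0,-0.4,0],[0,0,-0.4,0],[0,0,-0.4,0],[0,0,-0.4,0]]' 45 25;python3 to.py .498 .168 .14 -19.4
```

```text
time: 6.77
position: [0.4297, -0.3212, 0.016]
tool_rot: [1.0, 0.026, 0.0, 0.0]
ft_force: [-0.1, 0.8, -0.3]
grip_width: 0.0161
grip_force: 25.0
time: 7.52
position: [0.4308, -0.3223, 0.1383]
tool_rot: [1.0, 0.026, 0.002, 0.002]
ft_force: [-0.4, 0.1, -0.6]
grip_width: 0.0388
grip_force: 0.0
rows [ 0.3072 -1.6209 -0.012 ] turn 0.062 yaw 2.93 t 7.5167 zaxis [ 0.004 -0.004 -1.   ] q6 0.67
```

```bash
python3 -m handwheel '[[0.16,-0.95,0,0.062],[0.16,-0.95,0,0.062],[0.16,-0.95,0,0.062],[0.16,-0.95,0,0.062],[0.16,-0.95,0,0.062],[0.16,-0.95,0,0.062],[0.16,-0.95,0,0.062],[0.16,-0.95,0,0.062],[0.16,-0.95,0,0.062],[0.16,-0.95,0,0.062]]'; python3 to.py .498 .168 .06 -19.4
```

```text
time: 8.35
position: [0.4626, -0.0339, 0.135]
tool_rot: [0.986, -0.168, -0.001, 0.0]
ft_force: [0.3, -0.9, -0.1]
grip_width: 0.0393
grip_force: 0.0
rows [-0.1109 -0.6742  0.25  ] turn 0.0003 yaw -19.31 t 8.35 zaxis [-0.002  0.    -1.   ] q6 1.59
```

```bash
python3 m.py
```

```text
green [ 428.3687 -298.695 ] [119.6496 142.535 ] long dir deg 91.94598
green [452.4272 270.2923] [141.7129 119.9543] long dir deg 87.853874
grey [ 431.8102 -322.7275] [49.1852 15.0696] long dir deg 2.274156
grey [ 428.7724 -272.3336] [47.3896 12.9389] long dir deg 2.781053
grey [ 427.7713 -246.5605] [47.3841 12.9547] long dir deg 3.139383
grey [457.1697 300.4048] [17.3055 74.1933] long dir deg 177.97902
grey [465.4514 326.2561] [17.3631 60.6913] long dir deg 178.32773
grey [497.9362 168.272 ] [17.9109 79.603 ] long dir deg 160.56041
cap [0.6198 0.1322 0.2043] 0.00012802984934129404
collar [0.6181 0.2083 0.1466] 0.0029227378739938394
barrelrear [ 0.6143 -0.0279  0.1455] 0.0038172521658850138
hingepost [ 0.6081 -0.1275  0.1471] 0.0012338861118978137
```

```bash
python3 -m handwheel '[[-0.11,-0.674,0.25,0],[-0.11,-0.674,0.25,0],[-0.11,-0.674,0.25,0],[-0.11,-0.674,0.25,0],[-0.11,-0.674,0.25,0],[-0.11,-0.674,0.25,0],[-0.11,-0.674,0.25,0],[-0.11,-0.674,0.25,0],[-0.11,-0.674,0.25,0]]' 29 25; python3 to.py .4975 .1675 .011 -19.4
```

```text
time: 9.2
position: [0.4993, 0.1655, 0.0612]
tool_rot: [0.985, -0.17, -0.0, 0.0]
ft_force: [0.1, 0.2, -0.0]
grip_width: 0.0254
grip_force: 0.0
rows [-0.008  -0.0043  0.1672] turn -0.0004 yaw -19.54 t 9.2 zaxis [-0. -0. -1.] q6 2.02
```

```bash
python3 -m handwheel '[[-0.008,-0.004,0.0,0],[-0.008,-0.004,0.05,0],[-0.008,-0.004,0.1,0],[-0.008,-0.004,0.14,0],[-0.008,-0.004,0.166,0],[-0.008,-0.004,0.166,0],[-0.008,-0.004,0.166,0]]'; python3 -m handwheel '[[0,0,0,0],[0,0,0,0],[0,0,0,0],[0,0,0,0],[0,0,0,0]]' 0 25; python3 to.py .4515 .246 .06 -2.1
```

```text
time: 9.78
position: [0.4973, 0.1687, 0.0113]
tool_rot: [0.986, -0.169, -0.0, 0.0]
ft_force: [-0.2, -0.2, -1.1]
grip_width: 0.0252
grip_force: 0.0
time: 10.2
position: [0.4977, 0.1693, 0.0119]
tool_rot: [0.986, -0.168, 0.001, 0.0]
ft_force: [0.0, -2.1, 6.7]
grip_width: 0.0157
grip_force: 25.0
rows [-0.2299 -0.19   -0.1607] turn -0.048 yaw -19.37 t 10.2 zaxis [ 0.001 -0.    -1.   ] q6 2.02
```

```bash
python3 -m handwheel '[[0,0,-0.1,0],[0,0,-0.18,0],[-0.23,-0.19,-0.18,-0.048],[-0.23,-0.19,-0.18,-0.048],[-0.23,-0.19,-0.18,-0.048],[-0.23,-0.19,-0.18,-0.048],[-0.23,-0.19,-0.18,-0.048],[-0.23,-0.19,-0.18,-0.048],[-0.23,-0.19,-0.18,-0.048]]'; python3 to.py .4515 .245 .0155 -2.1
```

```text
time: 10.95
position: [0.4521, 0.2454, 0.065]
tool_rot: [1.0, -0.02, 0.0, -0.0]
ft_force: [-0.5, 0.2, -2.1]
grip_width: 0.0155
grip_force: 25.0
rows [-0.0022  0.0015  0.1648] turn -0.0004 yaw -2.25 t 10.95 zaxis [ 0.001  0.    -1.   ] q6 1.89
```

```bash
python3 -m handwheel '[[0,0,0.06,0],[0,0,0.12,0],[0,0,0.15,0],[0,0,0.164,0],[0,0,0.164,0],[0,0,0.164,0]]'; python3 -m handwheel '[[0,0,0,0],[0,0,0,0],[0,0,0,0],[0,0,-0.05,0],[0,0,-0.15,0],[0,0,-0.4,0],[0,0,-0.7,0],[-0.2,0.2,-0.75,-0.25],[-0.2,0.2,-0.75,-0.25],[-0.2,0.2,-0.75,-0.25],[-0.2,0.2,-0.75,-0.25],[-0.2,0.2,-0.75,-0.25],[-0.2,0.2,-0.75,-0.25],[-0.2,0.2,-0.75,-0.25],[-0.2,0.2,-0.75,-0.25],[-0.2,0.2,-0.75,-0.25],[-0.2,0.2,-0.75,-0.25],[-0.2,0.2,-0.75,-0.25],[-0.2,0.2,-0.75,-0.25],[-0.2,0.2,-0.75,-0.25]]' 40 25; python3 to.py .62 .132 .25 88
python3 - <<'E'
from h import *
np.set_printoptions(precision=4,suppress=True)
D={c:snap(c,c+'1.png') for c in('scene','top')}
H={}
for c in D:
    f=cv2.cvtColor(D[c]['frame'],cv2.COLOR_RGB2HSV)
    m=cv2.inRange(f,(0,150,80),(6,255,255))|cv2.inRange(f,(174,150,80),(180,255,255))
    n,l,st,ce=cv2.connectedComponentsWithStats(m)
    print(c,[(st[i],ce[i]) for i in range(1,n) if st[i][4]>15])
    print(vision.look_for(c,'bolt_handle')[:1])
f=cv2.imread('pics/top1.png')[140:300,180:420];g=cv2.imread('pics/scene1.png')[210:330,250:430]
cv2.imwrite('pics/p1.png',np.vstack([cv2.resize(f,(600,400),interpolation=2)[80:330],cv2.resize(g,(600,400),interpolation=2)[:345]]))
E
```

```text
time: 11.45
position: [0.4518, 0.2457, 0.016]
tool_rot: [1.0, -0.019, 0.0, -0.0]
ft_force: [0.3, -0.4, -1.7]
grip_width: 0.016
grip_force: 25.0
time: 13.12
position: [0.3886, 0.1884, 0.241]
tool_rot: [0.718, 0.696, 0.0, 0.0]
ft_force: [-0.5, 0.4, -0.2]
grip_width: 0.0348
grip_force: 0.0
rows [-0.1637  0.7767 -0.0298] turn 0.0005 yaw 88.2 t 13.1167 zaxis [ 0. -0. -1.] q6 0.22
scene [(array([319,  31,  40,  24, 591], dtype=int32), array([333.9983,  40.9611])), (array([352, 239,  11,  26, 166], dtype=int32), array([355.9036, 249.4096])), (array([165, 256,  27,  18, 256], dtype=int32), array([179.1484, 266.2539]))]
[{'point': [256.9, 359.3], 'conf': 0.83}]
top [(array([258, 178,  15,  21, 185], dtype=int32), array([265.3676, 187.    ])), (array([456, 212,  26,  25, 198], dtype=int32), array([464.3485, 227.6212]))]
[{'point': [189.0, 262.7], 'conf': 0.87}]
```

View pics/p1.png

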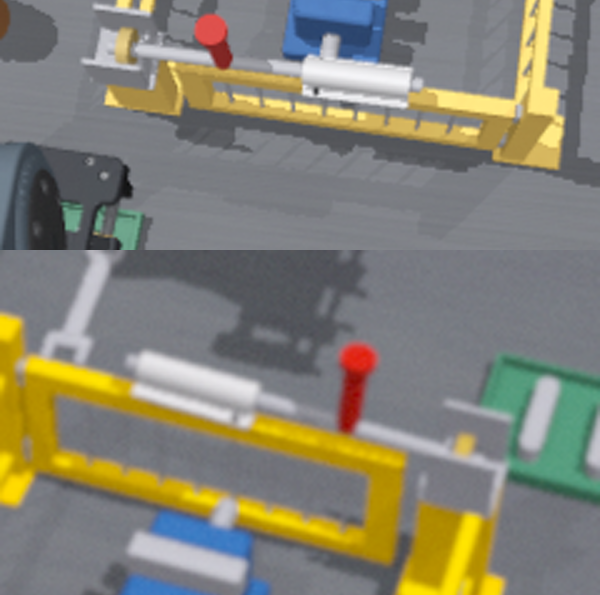

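Run:
```python
from h import *
np.set_printoptions(precision=4,suppress=True)
t=snap('top');s=snap('scene')
T=lambda x,y:(140+(y+80)/2.5,180+x/2.5); S=lambda x,y:(210+(y-250)/3.333,250+x/3.333)
for n,a,b in [('cap',(211,29),(358,357)),('base',(225,66),(348,430)),('rear',(417,85),(131,362)),('collar',(126,46),(465,440)),('freecorner',(181,66),(405,460))]:
    print(n,*tri(t,T(*a),s,S(*b)))
print(atz(t,T(190,68),.12),atz(t,T(515,107),.12),'boltline',atz(t,T(140,48),.137),atz(t,T(290,69),.142))
```

```text
cap [0.619  0.1318 0.2041] 0.0005816014653960171
base [0.6162 0.1283 0.1288] 0.001614378315228633
rear [ 0.614  -0.0284  0.1442] 0.0005734663305341086
collar [0.6173 0.2077 0.1465] 0.0034466241382093395
freecorner [0.6169 0.1683 0.1123] 0.004790400646220702
[0.6141 0.157  0.12  ] [ 0.6128 -0.1101  0.12  ] boltline [0.6206 0.1967 0.137 ] [0.6158 0.0738 0.142 ]
```

The picture confirms the red cap at about (29, 211) in the top half and (357, 358) in the scene half, so the handle is at about (0.618, 0.131). The long key lies in its tray, parallel to the others.

```bash
python3 -m handwheel '[[-0.16,0,-0.05,0],[-0.19,0.4,-0.05,-0.002],[-0.19,0.765,-0.05,-0.002],[-0.19,0.765,-0.05,-0.002],[-0.19,0.765,-0.05,-0.002],[-0.19,0.765,-0.05,-0.002],[-0.19,0.765,-0.05,-0.002],[-0.19,0.765,-0.05,-0.002],[-0.19,0.765,-0.05,-0.002],[-0.19,0.765,-0.05,-0.002],[-0.19,0.765,-0.05,-0.002]]' 62 25; python3 to.py .618 .1305 .169 89
```

```text
time: 14.33
position: [0.6145, 0.1234, 0.2557]
tool_rot: [0.716, 0.699, -0.001, -0.001]
ft_force: [0.2, 0.5, -0.1]
grip_width: 0.0542
grip_force: 0.0
rows [0.024  0.0117 0.289 ] turn -0.0011 yaw 88.62 t 14.3333 zaxis [-0.002  0.    -1.   ] q6 0.04
```

```bash
python3 -m handwheel '[[0.024,0.008,0.0,-0.001],[0.024,0.008,0.0,-0.001],[0.024,0.008,0.05,-0.001],[0.024,0.008,0.1,-0.001],[0.024,0.008,0.18,-0.001],[0.024,0.008,0.25,-0.001],[0.024,0.008,0.288,-0.001],[0.024,0.008,0.288,-0.001],[0.024,0.008,0.288,-0.001]]'; python3 to.py .618 .1305 .169 89
python3 - <<'E'
from h import *
f=cv2.imread
for c in('scene','top'): snap(c,c+'2.png')
f=cv2.imread('pics/top2.png')[140:300,180:420];g=cv2.imread('pics/scene2.png')[210:330,250:430]
cv2.imwrite('pics/p2.png',np.vstack([cv2.resize(f,(600,400),interpolation=2)[:250],cv2.resize(g,(600,400),interpolation=2)[:345]]))
E
```

```text
time: 15.08
position: [0.6186, 0.1304, 0.1695]
tool_rot: [0.713, 0.701, -0.0, -0.0]
ft_force: [0.4, -0.2, 0.8]
grip_width: 0.0541
grip_force: 0.0
rows [ 0.0002 -0.002   0.0016] turn -0.0 yaw 88.99 t 15.0833 zaxis [-0.001  0.    -1.   ] q6 0.05
```

View pics/p2.png

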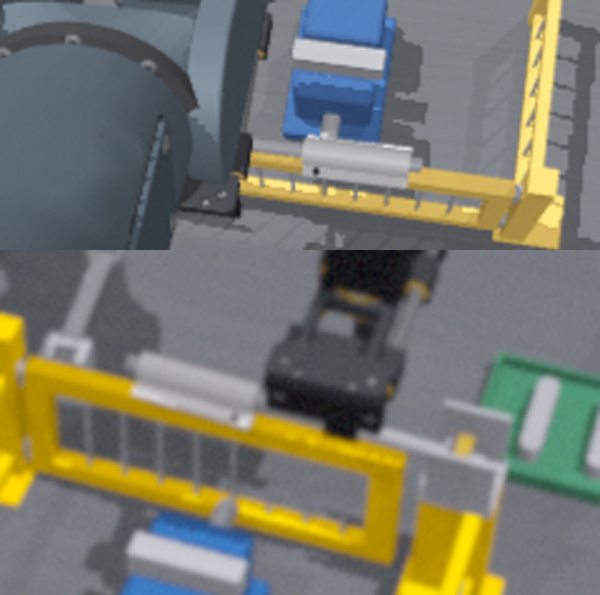

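The gripper sits over the handle (fingertips at about (425, 342) in the scene half) and the bolt is undisturbed. Closing now.

```bash
python3 -m handwheel '[[0,0,0,0],[0,0,0,0],[0,0,0,0],[0,0,0,0],[0,0,0,0],[0,0,0,0],[0,0,0,0]]' 0 40; python3 to.py .618 .1305 .169 89
```

```text
time: 15.77
position: [0.619, 0.1302, 0.1697]
tool_rot: [0.713, 0.701, 0.0, 0.0]
ft_force: [0.1, 0.5, 0.7]
grip_width: 0.0219
grip_force: 40.0
rows [ 0.001  -0.0033  0.0022] turn -0.0001 yaw 88.96 t 15.7667 zaxis [ 0.001  0.    -1.   ] q6 0.05
```

```bash
python3 -m handwheel '[[0,0,0,0],[0,0,0,0],[0,0,0,0]]' 0 40
python3 - <<'E'
from h import *
for c in('scene','top'): snap(c,c+'3.png')
g=cv2.imread('pics/scene3.png')[200:290,300:420]
cv2.imwrite('pics/p3.png',cv2.resize(g,(800,600),interpolation=2))
E
```

```text
time: 16.02
position: [0.619, 0.1302, 0.1696]
tool_rot: [0.713, 0.701, 0.0, 0.0]
ft_force: [1.1, -0.1, 1.1]
grip_width: 0.022
grip_force: 40.0
```

View pics/p3.png

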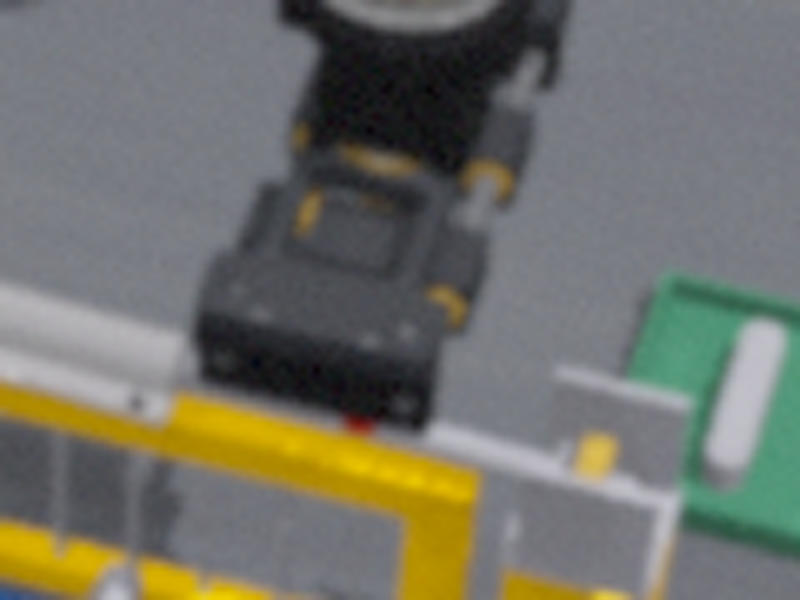

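The pads closed at 22 mm instead of 16 mm, so they have caught the cap's rim. I'll open, go 8 mm lower and grip again.

```bash
python3 -m handwheel '[[0,0,0,0],[0,0,0,0],[0,0,0,0],[0,0,0.015,0],[0,0,0.027,0],[0,0,0.027,0],[0,0,0.027,0]]' 50 40;python3 -m handwheel '[[0,0,0,0],[0,0,0,0],[0,0,0,0],[0,0,0,0],[0,0,0,0],[0,0,0,0],[0,0,0,0]]' 0 40; python3 to.py .618 .1305 .169 89
```

```text
time: 16.7
position: [0.6183, 0.1301, 0.1607]
tool_rot: [0.713, 0.701, -0.001, -0.0]
ft_force: [0.2, 0.2, 0.5]
grip_width: 0.0429
grip_force: 0.0
time: 17.28
position: [0.619, 0.1301, 0.1616]
tool_rot: [0.713, 0.701, 0.0, 0.0]
ft_force: [0.3, -0.2, 0.3]
grip_width: 0.021
grip_force: 40.0
rows [ 0.0011 -0.0033 -0.0248] turn -0.0001 yaw 88.96 t 17.2833 zaxis [ 0.001  0.    -1.   ] q6 0.05
```

Run:
```python
from h import *
np.set_printoptions(precision=4,suppress=True)
D={c:snap(c,c+'4.png') for c in('scene','top')}
s=D['scene'];print(s['K'])
for P in [(.619,.130,.145),(.619,.130,.2),(.714,.13,.234),(.714,.0925,.234),(.714,.1675,.234)]: 
  r,c=proj(s,P); print(P,(r,c),'p3',(c-300)*6.67,(r-200)*6.67)
f=cv2.cvtColor(s['frame'],cv2.COLOR_RGB2HSV)
m=cv2.inRange(f,(0,120,60),(8,255,255))|cv2.inRange(f,(172,120,60),(180,255,255)); m[:235]=0;m[280:]=0;m[:,:320]=0
print(cv2.connectedComponentsWithStats(m)[2:])
a=cv2.imread('pics/top4.png')[150:230,200:310]; b=cv2.imread('pics/scene4.png')[230:285,320:400]
cv2.imwrite('pics/p4.png',np.vstack([cv2.resize(a,(400,290),interpolation=2),cv2.resize(b,(400,275),interpolation=2)]))
o=robot.get_obs();print(o['moment'],o['ft_force'])
```

```text
[[571.4743   0.     320.9588]
 [  0.     571.4743 233.1432]
 [  0.       0.       1.    ]]
(0.619, 0.13, 0.145) (np.float64(260.2249051983065), np.float64(354.88165064355115)) p3 366.0606097924862 401.70011767270427
(0.619, 0.13, 0.2) (np.float64(243.2336062441146), np.float64(356.35137755787105)) p3 375.86368831099986 288.36815364824446
(0.714, 0.13, 0.234) (np.float64(263.2820130170659), np.float64(345.8017025456818)) p3 305.49735597969755 422.0910268238294
(0.714, 0.0925, 0.234) (np.float64(259.15313022452403), np.float64(328.1702899533711)) p3 187.89583398898512 394.5513785975753
(0.714, 0.1675, 0.234) (np.float64(267.46313067043025), np.float64(363.65617169569595)) p3 424.5866652102919 449.9790815717697
(array([[     0,      0,    640,    480, 307200]], dtype=int32), array([[319.5, 239.5]]))
[-0.0088 -0.1654  0.0482] [ 0.0468 -0.0413  0.7751]
```

View pics/p4.png

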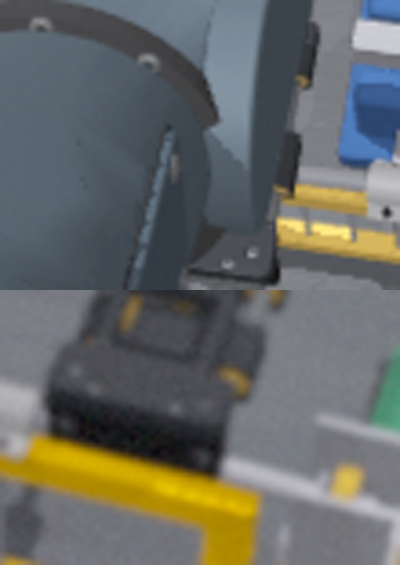

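```bash
python3 -m handwheel '[[0,0,-0.012,0],[0,0,-0.024,0],[0,0,-0.037,0],[0,0,-0.037,0],[0,0,-0.037,0],[0,0,-0.037,0]]' 0 40
python3 - <<'E'
from h import *
D={c:snap(c,c+'5.png') for c in('scene','top')}
b=cv2.imread('pics/scene5.png')[225:295,330:430];a=cv2.imread('pics/scene4.png')[225:295,330:430]
cv2.imwrite('pics/p5.png',np.vstack([cv2.resize(x,(420,294),interpolation=2) for x in(a,b)]))
E
```

```text
time: 17.88
position: [0.6184, 0.1276, 0.1716]
tool_rot: [0.713, 0.701, -0.002, 0.001]
ft_force: [2.4, -6.9, -5.9]
grip_width: 0.021
grip_force: 40.0
```

View pics/p5.png

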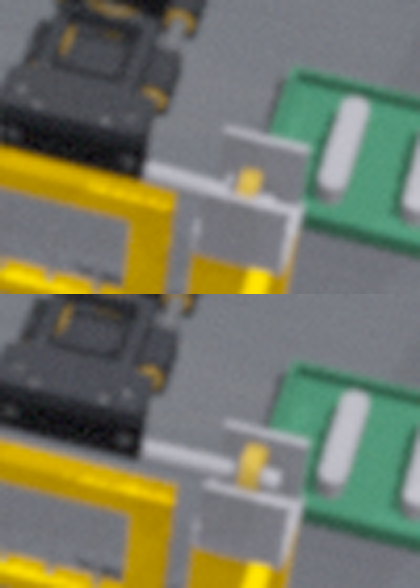

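The lower half shows the collar raised clear above the keeper (yellow at about (465, 253), with more of it visible) and the bolt above the lip. Drawing it now.

```bash
python3 -m handwheel '[[-0.02,0,0,0],[-0.04,0,0,0],[-0.06,0,0.002,0],[-0.08,0,0.003,0],[-0.1,0,0.005,0],[-0.12,0,0.007,0],[-0.14,0,0.008,0],[-0.155,0,0.009,0],[-0.155,0,0.009,0],[-0.155,0,0.009,0]]' 0 40
python3 - <<'E'
from h import *
D={c:snap(c,c+'6.png') for c in('scene','top')}
b=cv2.imread('pics/scene6.png')[215:295,290:410];a=cv2.imread('pics/top6.png')[150:230,180:300]
cv2.imwrite('pics/p6.png',np.vstack([cv2.resize(x,(420,280),interpolation=2) for x in(a,b)]))
E
```

```text
time: 18.82
position: [0.6177, 0.0825, 0.1694]
tool_rot: [0.714, 0.701, -0.001, 0.0]
ft_force: [0.9, -1.3, -4.6]
grip_width: 0.0209
grip_force: 40.0
```

View pics/p6.png

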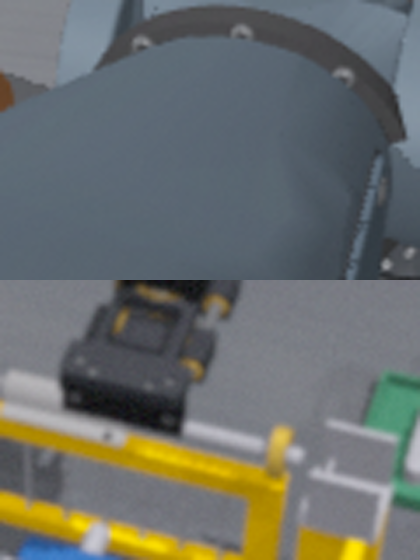

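Scene half: the tip at about (455, 300) and the collar at (450, 280) stand clear of the keeper, whose edge is at about column 310. The draw was 47 mm. Swinging the gate now, on an arc of about 0.19 m.

```bash
python3 -m handwheel '[[-0.0006,-0.028,0,-0.0069],[-0.0024,-0.056,0,-0.0139],[-0.0055,-0.084,0,-0.0208],[-0.0098,-0.1115,0,-0.0278],[-0.015,-0.139,0,-0.0347],[-0.0219,-0.1662,0,-0.0417],[-0.0298,-0.193,0,-0.0486],[-0.0387,-0.2196,0,-0.0556],[-0.049,-0.2457,0,-0.0625],[-0.0602,-0.2713,0,-0.0694],[-0.0725,-0.2964,0,-0.0764],[-0.086,-0.321,0,-0.0833],[-0.086,-0.321,0,-0.0833],[-0.086,-0.321,0,-0.0833],[-0.086,-0.321,0,-0.0833],[-0.086,-0.321,0,-0.0833]]' 0 40
python3 - <<'E'
from h import *
D={c:snap(c,c+'7.png') for c in('scene','top')}
b=cv2.imread('pics/scene7.png')[130:350,170:480];a=cv2.imread('pics/top7.png')[140:380,130:500]
cv2.imwrite('pics/p7.png',np.vstack([cv2.resize(x,(460,300),interpolation=2) for x in(a,b)]))
m=R.from_quat(robot.get_obs()['tool_rot']).as_matrix();print(np.degrees(np.arctan2(m[1,0],m[0,0])))
E
```

```text
time: 20.25
position: [0.5225, 0.0602, 0.1702]
tool_rot: [0.508, 0.861, 0.001, 0.001]
ft_force: [2.8, 3.4, -2.7]
grip_width: 0.021
grip_force: 40.0
118.94945845319457
```

View pics/p7.png

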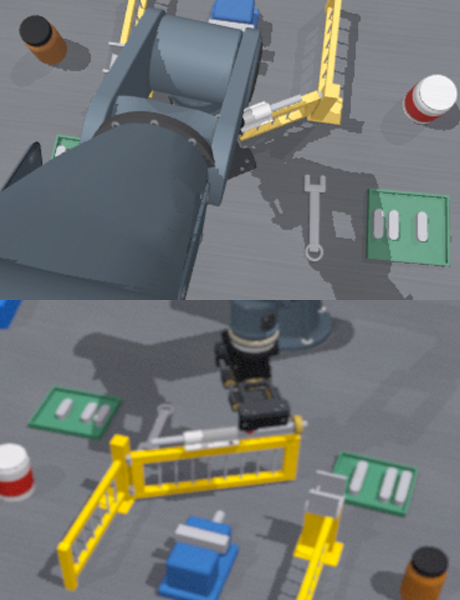

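Both pictures show the gate swung open towards the robot, with the gripper on the handle and one key added to each tray. The tin, jar and spanner have not moved. From the handle's position the gate stands at about 29 degrees. I'll let it settle for a moment, then hand in.

```bash
python3 -m handwheel '[[0,0,0,0],[0,0,0,0],[0,0,0,0],[0,0,0,0],[0,0,0,0],[0,0,0,0]]' 0 40
python3 -c "
from h import *
s=snap('scene');P=atz(s,(229,370.8),.12);print(P,np.degrees(np.arctan2(.615-P[0],P[1]+.11)))
print(job.hand_in())"
```

```text
time: 20.85
position: [0.5214, 0.0596, 0.1698]
tool_rot: [0.508, 0.861, 0.0, 0.0]
ft_force: [3.3, 3.9, -2.5]
grip_width: 0.021
grip_force: 40.0
[0.48332226 0.13683597 0.12      ] 28.078249510943483
the job is handed in; nothing more can be done
None
```

I handed the job in at about 21 s, with each key in the tray of its own length, the bolt drawn clear of the keeper and the gate held open at about 28–29°; the one oddity is that the fingers read 21 mm on the 16 mm handle post, so they may be catching the cap, though the grip held at 40 N throughout.

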